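# Gauge a batten on the bench thickness micrometer to two or three ratchet clicks

### The job

Measure the thickness of the short square batten on the bench micrometer: lay it on the ground steel plate and slide it in lengthwise under the spindle, squarely and gently, until its end is home against the back stop. Then tighten the spindle onto it, clockwise, with the small ratchet knob on top, not with the thimble below it, which would crush the wood; stop when the ratchet has clicked two or three times and let go, leaving the batten held to be read. Do not shove the micrometer or disturb the pencil, the tape measure and the flat offcut.

Things in the scene. Friction and masses are not known exactly. Their poses are not given: they have to be found in the camera images.
- gauge: Grey cast C-frame bench micrometer, loose on rubber feet, 4.4 kg, slides if pushed with some 20 N. Footprint 220 (x) by 106 (y) mm. Origin: centre of the underside; x runs from the open front to the column at the back, z up. Its level steel plate, top 26 mm up, is 74 mm wide, from x = -113 to 73 mm. The batten is home when its middle is over this origin, its length along x.
- stop_face (a point): Middle of the upright face of the steel back stop, at x = 65, y = 0, z = 45 mm of the gauge, axes as the gauge's. The face is 30 mm wide and reaches from the plate to 60 mm up; the column behind it is 50 mm wide and 110 mm high.
- boss (a point): On the spindle axis (x = 45, y = 0 mm of the gauge) at the top of the round boss of the arm, 111 mm up; axes as the gauge's. The boss is 43 mm in diameter and 30 mm high; in front of it (gauge x below 23 mm) the plate is open above. A lock screw with a black head stands out of the boss by 18 mm to +y, 97 mm up; leave it alone.
- spindle: Vertical steel spindle; origin at the centre of the underside of its flat 18 mm foot, on the axis. It starts 1.2 to 3 mm above a 38 mm piece on the plate, goes down 8 mm per clockwise turn of the thimble, does not turn itself and stays where it is left. Thimble and knob go down with it. It bears on the piece with 70 to 160 N when the ratchet clicks; over 250 N is crushing.
- knob_top (a point): Centre of the top of the ratchet knob, on the axis, 170 to 172 mm above the table; z up. The dark knurled knob is 26 mm in diameter, 22 mm high: grip it within 20 mm below this point. 4 mm under it is the wider bright thimble, 32 mm in diameter, 30 mm high; turned by that nothing slips. Knob and thimble turn without end; anticlockwise the spindle is raised.
- clutch (a joint): Slip of knob against thimble, rad, clockwise positive, 0 at first. Turning takes 0.25 N m while the spindle runs free. Once it bears, torque climbs to 0.35, then as the slip snaps on to the next of 12 seats a turn it falls below 0: one click. Held still, the knob pushes back with 0.05 to 0.17 N m before a click, -0.08 to -0.18 after. Rests near 0.52, 1.05, 1.57 after 1, 2, 3 clicks.
- test_piece: The short square batten to be measured: plain light wood, 38 x 130 x 38 mm, length along its y, about 0.1 kg, lying on the table. Origin: centre of its underside. Either end may go in first.
- piece_mid (a point): Centre of the batten's volume, 19 mm above its origin; axes as the batten's. On the plate it lies 45 mm above the gauge's underside.
- pencil: Flat carpenter's pencil, 14 x 171 x 8 mm, a bystander; origin at its underside.
- tape: Tape measure, 68 x 102 x 36 mm, a bystander; origin at its underside.
- flat_offcut: Flat wood offcut, 65 x 90 x 19 mm, a bystander; origin at the middle of its underside.

How it is judged:
On the way, in this order (a step that is already met when the one before it is completed fails the run):
1. the batten lies flat on the plate, squarely under the spindle, its end home against the back stop (x of piece_mid in the frame of gauge between -0.003 and 0.003 m and y of piece_mid in the frame of gauge between -0.008 and 0.008 m and z of piece_mid in the frame of gauge between 0.042 and 0.048 m and angle between the y axis of test_piece and the x axis of gauge, either way round below 0.087 rad), for 0.2 s.
2. the ratchet has clicked at least twice with the spindle bearing on the batten (value of joint clutch above 0.7 rad and contact force between spindle and test_piece above 30 N), for 0.1 s.
At the end, for the whole second after the job is handed in: The batten lies flat on the plate with its end within 3 mm of the back stop, within 8 mm of the middle and 5 degrees of square; the spindle bears on it with more than 30 N; the ratchet has clicked two or three times in all (slip between 0.7 and 1.75 rad); all is at rest (all of step 1 and all of step 2 and value of joint clutch below 1.75 rad and linear speed of each of test_piece, gauge below 0.01 m/s); the robot touches nothing.
It fails at once if the ratchet is turned past a third click (a fourth click) (value of joint clutch above 1.75 rad).
It fails at once if the batten is crushed: the spindle is forced on it with more than 250 N (contact force between spindle and test_piece above 250 N).
It fails at once if the micrometer is shoved more than 12 mm (distance of gauge from where it was at the start of the episode above 0.012 m).
It fails at once if a bystander is moved more than 20 mm (distance of any of pencil, tape, flat_offcut from where it was at the start of the episode above 0.02 m).
It also fails if it takes over 72 s, if anything falls off the work surface, if the arm or the gripper's body presses on something with over 40 N, if the wrist force passes 120 N, or if a joint passes its speed limit or range.

### The arm

A 6-joint arm with a two-finger parallel gripper is mounted at the origin on a cart in front of the work surface, level with it; the furniture and walls round the work are solid. World frame = base frame: x ahead of the robot, y to its left, z up, the work surface at z = 0. Lengths are in m, angles in rad, forces in N, time in s.
With the tool pointing down it reaches from about 0.25 to 0.8 m from the base axis. Payload 3.9 kg.
Tool frame: the origin (TCP) lies between the finger pads; the fingertips stand 14 mm ahead of it and the grasp point (between the pads) lies 5 mm behind it; y points along the fingers, x is the direction in which the jaws open and shut, and the axes are right-handed (so a half turn about y gives the same grasp; the last joint's range is limited). The gripper opens to 85 mm and grips with 20 to 120 N. Pads are 22 mm wide; open, the fingers measure 114 mm over their backs; the gripper's body (76 mm by 85 mm) begins 54 mm behind the grasp point. The pads swing forward as they close: fully open they stand 13 mm farther back than shut.
Start: joints at [-1.21, 0.26, -0.138, 1.173, 0, 1.571], TCP at [0.185, -0.491, 0.245] pointing down, gripper open.
Joint ranges: [-2.78, 2.78], [-0.83, 1.72], [-1.28, 1.37], [-1.9, 2.12], [-1.57, 1.48], [-3.14, 3.14]. Speed limits (rad/s): [2.57, 2.57, 3.14, 3.14, 3.14, 3.14].

### API

Orientations are given as a 3x3 rotation matrix whose columns are the frame's x, y, z axes.
In Python, from bench import manip gives the robot as it stands.
- The arm moves only by the tool carry_out, never from a script. Its argument "series" is a list of rows, each a list of 3 entries, a list of its own where there are three numbers: the shift along the tool's x, y, z in mm, then the turn, a rotation vector about the tool's x, y, z in degrees, then the finger opening in mm, from 0 to 85.4. A call has 1 to 8 rows; each row shifts and turns the commanded pose from where the row before left it, along the tool's axes as they then stand; what a row does not reach is not made up. A row lasts 1/12 s, in which the tool goes at most 41.7 mm and 7.16 degrees, less where a joint would pass 70% of its speed; a pose out of reach is approached as far as the arm can. A call is refused whole if a number of a shift passes 41.7 or a number of a turn 7.16, either way. A call with a gripper value outside its range is refused whole. The fingers move at their own pace and stop on an object; "squeeze" is the grip in N (left out, the last holds). Time passes only in rows, so rows that do not move let the fingers close. It gives the time, the measured TCP pose, the force and the opening at its end, in the units of the state.
- manip.get_obs(): the state, without advancing time (a new reading comes with each control period).
- manip.capture(name): name is "scene" or "top" or "wrist"; returns a dict with "frame" (480x640x3 uint8, red, green, blue), "mtx" (3x3 intrinsics, pixels), "k1" (the pictures are not rectified: a ray, as slopes to the right and down, at radius r is drawn at 1 + k1 r^2 times it, then the intrinsics apply), "origin" and "rotation" of the camera in the world. Camera axes: x right, y up, looking along -z (the intrinsics and any distortion apply to the point x, -y, -z); pixel columns grow to the right and rows downward; lengths in m; the calibration is good to about 2 mm. A picture is of the moment at which its call begins. There is no depth.
- manip.sign_off(): hands the job in, once; it reports no verdict.
The state is a dict: "time_s": time; "joints": joint angles; "qvel": joint speeds; "tau": joint torques, N m; "eef_pos": TCP position; "tcp_rot": TCP orientation; "wrist_force": force on the tool from outside, world axes, zero at the start; "ft_torque": the same for the moment, N m; "width": finger opening in m.
Only numpy, scipy, OpenCV 4.12 (cv2) and the standard library are available. Lean on these libraries where they do the work, as an engineer would, in place of code of your own. Each camera call takes 0.05 s, during which the arm holds its last target. There are 200 camera calls.

## Working session

There is one attempt and no reset: what is moved stays moved. The work goes in short steps, Python scripts to look and compute and a tool call to move; the robot and the scene stay as the last step left them, time stands still between calls to the robot, and variables do not carry over. Pictures are saved under pics/ and viewed, about 8 in all and at most 12, crops included, and the job is handed in when it is done.

Besides the shell and the picture viewer there is one more tool, called after ">>>" in YAML: its name, and indented under it one key for each argument. carry_out: Moves the arm, as the interface text tells. Its arguments: {"type":"object","properties":{"series":{"type":"array"},"squeeze":{"type":"number"}},"required":["series"]}

```bash
mkdir -p pics; cat > h.py <<'E'
import numpy as np, cv2
from bench import manip
def ray(c,u,v):
    K=np.array(c["mtx"],float); k=c["k1"]
    p=cv2.undistortPoints(np.array([[[u,v]]],float),K,np.array([k,0,0,0],float))[0,0]
    d=np.array(c["rotation"])@np.array([p[0],-p[1],-1]); return np.array(c["origin"]),d
def onz(c,u,v,z):
    o,d=ray(c,u,v); return o+d*(z-o[2])/d[2]
def proj(c,P):
    q=np.array(c["rotation"]).T@(np.array(P,float)-np.array(c["origin"])); x,y=q[0]/-q[2],-q[1]/-q[2]
    s=1+c["k1"]*(x*x+y*y); K=np.array(c["mtx"]); return K[0,0]*x*s+K[0,2],K[1,1]*y*s+K[1,2]
def snap(n,f):
    c=manip.capture(n); cv2.imwrite("pics/"+f,c["frame"][:,:,::-1]); np.savez("pics/"+f[:-4]+".npz",**{k:c[k] for k in ("frame","mtx","k1","origin","rotation")}); return c
def load(f):
    z=np.load("pics/"+f+".npz"); return {k:(float(z[k]) if k=="k1" else z[k]) for k in z}
E
python3 - <<'E'
from h import *
np.set_printoptions(precision=4,suppress=True)
o=manip.get_obs(); print({k:np.array(v).round(4).tolist() for k,v in o.items()})
for n in("scene","top"):
    c=snap(n,n+"1.png"); print(n,c["origin"],c["rotation"],c["k1"],c["mtx"])
E
```

```text
{'time_s': 0.0, 'joints': [-1.21, 0.2607, -0.1395, 1.1727, -0.0, 1.5708], 'qvel': [0.0016, -0.0012, -0.0006, 0.0003, -0.0003, 0.0008], 'tau': [-0.0003, -40.5674, 25.3924, 0.0187, -0.0003, 0.0], 'eef_pos': [0.1851, -0.4905, 0.2444], 'tcp_rot': [[0.353, -0.0007, 0.9356], [-0.9356, 0.0019, 0.353], [-0.0021, -1.0, -0.0]], 'wrist_force': [-0.666, -0.8425, -0.6282], 'ft_torque': [-0.0129, 0.0009, -0.0082], 'width': 0.0854}
scene [0.0139 0.8537 0.6526] [[-0.8323  0.2734 -0.4822]
 [-0.554  -0.382   0.7397]
 [ 0.018   0.8828  0.4694]] -0.03938545780149111 [[458.4657   0.     319.3082]
 [  0.     458.4657 230.3591]
 [  0.       0.       1.    ]]
top [0.3383 0.0117 1.6444] [[ 0.015   0.9882 -0.1522]
 [-0.9999  0.0158  0.0037]
 [ 0.0061  0.1521  0.9883]] -0.19583296388660615 [[621.582    0.     323.4779]
 [  0.     621.582  232.786 ]
 [  0.       0.       1.    ]]
```

View pics/scene1.png

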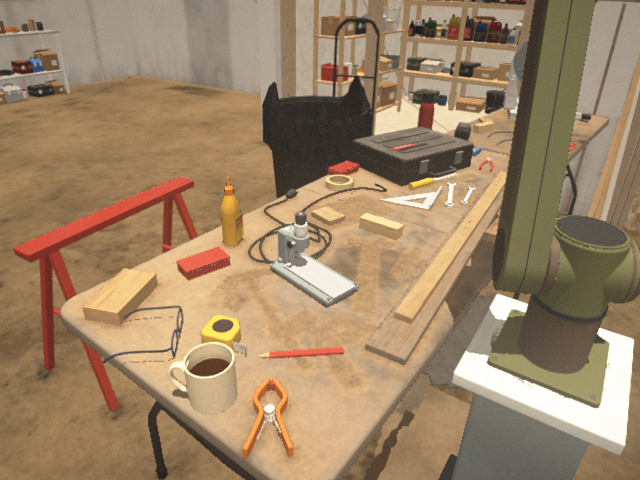

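View pics/top1.png

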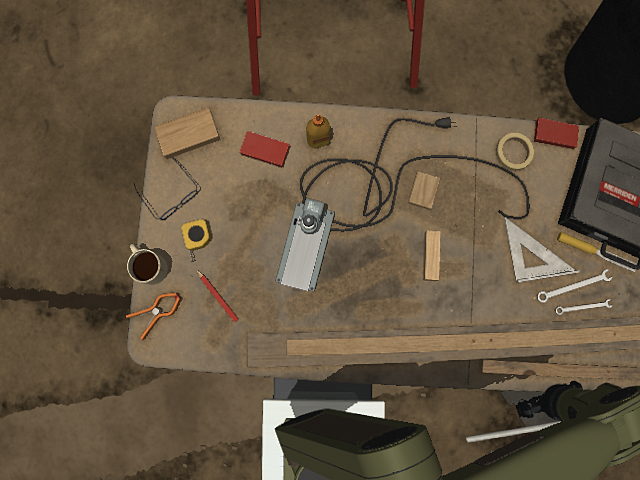

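```bash
python3 - <<'E'
from h import *
c=load("top1"); f=c["frame"][:,:,::-1]
a=cv2.resize(f[185:305,260:340],None,fx=5,fy=5,interpolation=cv2.INTER_CUBIC)
s=load("scene1")["frame"][:,:,::-1]; b=cv2.resize(s[200:310,260:370],None,fx=3.6,fy=3.6,interpolation=cv2.INTER_CUBIC)
a=np.hstack([a,cv2.copyMakeBorder(b,0,600-b.shape[0],0,0,cv2.BORDER_CONSTANT)]);cv2.imwrite("pics/crop1.png",a[:600,:800]); print(a.shape)
# batten
hsv=cv2.cvtColor(f.copy(),cv2.COLOR_BGR2HSV)
roi=hsv[220:290,415:450]; print(roi[35,17],roi[35,3])
m=((roi[...,2]>165)&(roi[...,1]>60)).astype(np.uint8)
n,l,st,ce=cv2.connectedComponentsWithStats(m); i=1+st[1:,4].argmax(); print(st[i])
pts=np.argwhere(l==i)[:,::-1]+[415,220]
r=cv2.minAreaRect(pts.astype(np.float32)); print(r)
bx=cv2.boxPoints(r)
for p in bx: print(p,onz(c,*p,0.038)[:2].round(4))
E
```

```text
(600, 796, 3)
[ 16 108 185] [ 18  73 118]
[ 10  10  15  50 668]
((432.43463134765625, 254.59170532226562), (13.961934089660645, 48.81991958618164), 1.7899105548858643)
[424.6946 278.7717] [ 0.4687 -0.2597]
[426.2195 229.9756] [ 0.5975 -0.2648]
[440.17465 230.41171] [ 0.5969 -0.302 ]
[438.64975 279.20782] [ 0.468  -0.2966]
```

View pics/crop1.png

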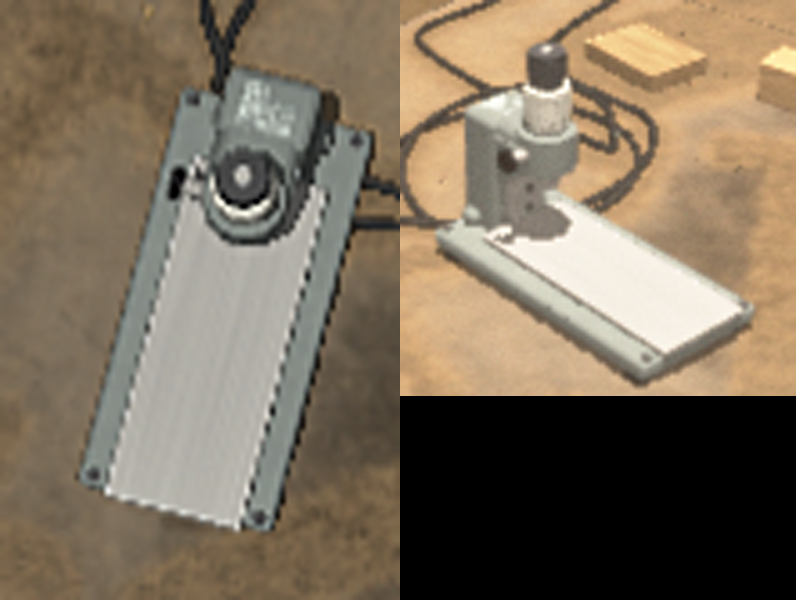

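```bash
python3 - <<'E'
from h import *
c=load("top1"); f=c["frame"][:,:,::-1].copy()
hsv=cv2.cvtColor(f,cv2.COLOR_BGR2HSV); 
L=[];R=[]
g=f.astype(float).min(2)
for v in range(236,282):
    row=g[v,270:340]; t=150
    idx=np.where(row>t)[0]
    if len(idx)<15: continue
    a,b=idx[0],idx[-1]
    sub=lambda i,j:i+(t-row[i])/(row[j]-row[i])*(j-i)
    L.append(onz(c,270+sub(a-1,a),v,.026)[:2]);R.append(onz(c,270+sub(b+1,b),v,.026)[:2])
def line(P):
    vx,vy,x,y=cv2.fitLine(np.array(P,np.float32),cv2.DIST_HUBER,0,.01,.01).ravel(); 
    return np.array([x,y]),np.array([vx,vy])*np.sign(vx)
pl,dl=line(L);pr,dr=line(R); print(len(L),pl,dl,pr,dr)
d=dl+dr;d/=np.linalg.norm(d);n=np.array([-d[1],d[0]]); print("yaw deg",np.degrees(np.arctan2(d[1],d[0])),np.degrees(np.arctan2(dl[1],dl[0])),"width",(pl-pr)@n)
mid=((pl+pr)/2)
fr=np.array([onz(c,260+u/5,185+v/5,.026)[:2] for u,v in((105,490),(240,528))]); print(fr, "width",np.linalg.norm(fr[0]-fr[1]))
y=(mid@n); x=(fr.mean(0)@d)+.113; C=d*x+n*y; print("gauge from plate",C)
k=onz(c,260+243/5,185+178/5,.171)[:2]; print("knob",k,"-> centre",k-.045*d,(k@n)-y)
print("axis predicted",C+.045*d)
E
```

```text
46 [0.5179707  0.09976148] [ 0.9715615  -0.23678732] [0.5215952  0.02514107] [ 0.9727136  -0.23200925]
yaw deg -13.556196 -13.697002 width 0.071691945
[[0.45335414 0.11436852]
 [0.43473816 0.04361995]] width 0.07315677559038897
gauge from plate [0.55428966 0.05413115]
knob [0.59429964 0.0424268 ] -> centre [0.55055332 0.05297475] -0.001999955892211247
axis predicted [0.59803599 0.04358319]
```

```bash
cat >> h.py <<'E'
from scipy.spatial.transform import Rotation as Ro
def plan(target,yaw,n,p=None,R=None,w=85):
    """tool down, tool z at world yaw (deg); prints rows"""
    o=manip.get_obs(); p=np.array(o["eef_pos"]) if p is None else np.array(p); R=np.array(o["tcp_rot"]) if R is None else R
    a=np.radians(yaw); z=np.array([np.cos(a),np.sin(a),0]); y=np.array([0,0,-1.]); Rt=np.column_stack([np.cross(y,z),y,z])
    rv=Ro.from_matrix(R.T@Rt).as_rotvec()/n; d=(np.array(target)-p)/n*1000
    rows=[]
    for i in range(n):
        rows.append([(R.T@d).round(1).tolist(),np.degrees(rv).round(2).tolist(),w]); R=R@Ro.from_rotvec(rv).as_matrix()
    for r in rows: print(r,",",sep="")
E
python3 -c "
from h import *
plan((.495,-.2795,.12),-2.3,12)"
```

```text
[[-7.3, 10.4, 30.4], [0.0, 1.91, -0.01], 85],
[[-8.3, 10.4, 30.1], [0.0, 1.91, -0.01], 85],
[[-9.3, 10.4, 29.8], [0.0, 1.91, -0.01], 85],
[[-10.3, 10.4, 29.5], [0.0, 1.91, -0.01], 85],
[[-11.3, 10.4, 29.1], [0.0, 1.91, -0.01], 85],
[[-12.3, 10.4, 28.7], [0.0, 1.91, -0.01], 85],
[[-13.2, 10.4, 28.3], [0.0, 1.91, -0.01], 85],
[[-14.2, 10.4, 27.8], [0.0, 1.91, -0.01], 85],
[[-15.1, 10.4, 27.4], [0.0, 1.91, -0.01], 85],
[[-16.0, 10.4, 26.8], [0.0, 1.91, -0.01], 85],
[[-16.9, 10.4, 26.3], [0.0, 1.91, -0.01], 85],
[[-17.8, 10.4, 25.7], [0.0, 1.91, -0.01], 85],
```

>>> carry_out:
  series:
    - [[-7.3,10.4,30.4],[0,1.91,0],85]
    - [[-8.3,10.4,30.1],[0,1.91,0],85]
    - [[-9.3,10.4,29.8],[0,1.91,0],85]
    - [[-10.3,10.4,29.5],[0,1.91,0],85]
    - [[-11.3,10.4,29.1],[0,1.91,0],85]
    - [[-12.3,10.4,28.7],[0,1.91,0],85]
    - [[-13.2,10.4,28.3],[0,1.91,0],85]
    - [[-14.2,10.4,27.8],[0,1.91,0],85]

```text
time_s: 0.77
eef_pos: [0.3927, -0.3494, 0.1612]
tcp_rot: [[0.092, -0.001, 0.996], [-0.996, 0.0, 0.092], [-0.001, -1.0, -0.001]]
wrist_force: [0.3, -1.3, -0.1]
width: 0.0851
```

>>> carry_out:
  series:
    - [[-15.1,10.4,27.4],[0,1.91,0],85]
    - [[-16,10.4,26.8],[0,1.91,0],85]
    - [[-16.9,10.4,26.3],[0,1.91,0],85]
    - [[-17.8,10.4,25.7],[0,1.91,0],85]
    - [[0,0,0],[0,0,0],85]
    - [[0,0,0],[0,0,0],85]

```text
time_s: 1.27
eef_pos: [0.4955, -0.2788, 0.1192]
tcp_rot: [[-0.036, -0.002, 0.999], [-0.999, 0.001, -0.036], [-0.001, -1.0, -0.002]]
wrist_force: [-0.4, -0.1, 0.4]
width: 0.0849
```

```bash
python3 -c "
from h import *
o=manip.get_obs(); print(o['time_s'],o['eef_pos'],np.round(o['tcp_rot'],3).tolist(),np.round(o['joints'],3))
c=snap('wrist','w1.png'); print(c['origin'],c['rotation'])
for P in [(.533+s*.065,-.281+t*.019,.038) for s in(-1,1) for t in (-1,1)]: print(np.round(proj(c,P)))
plan((.495,-.2795,.021),-2.3,4)"
```

```text
1.2667 [ 0.49546608 -0.27877813  0.11922853] [[-0.036, -0.002, 0.999], [-0.999, 0.001, -0.036], [-0.001, -1.0, -0.002]] [-0.512  0.415 -0.251  0.907 -0.     2.665]
[ 0.57915366 -0.28092441  0.24837051] [[-0.0355745   0.9450194   0.32507353]
 [-0.9993662  -0.03322117 -0.01278878]
 [-0.00128632 -0.32532245  0.94560227]]
[365. 304.]
[295. 306.]
[364.  43.]
[279.  46.]
[[-0.0, 24.7, 0.1], [0.03, 0.04, -0.01], 85],
[[-0.0, 24.7, 0.1], [0.03, 0.04, -0.01], 85],
[[-0.0, 24.7, 0.1], [0.03, 0.04, -0.01], 85],
[[-0.0, 24.7, 0.1], [0.03, 0.04, -0.01], 85],
```

View pics/w1.png

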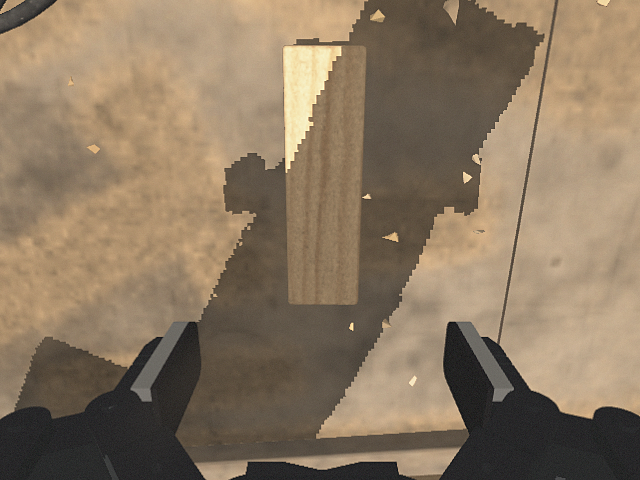

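>>> carry_out:
  series:
    - [[0,0,0],[0,-6.92,0],85]
    - [[0,0,0],[0,-6.92,0],85]
    - [[0,0,0],[0,-6.92,0],85]
    - [[0,0,0],[0,-6.92,0],85]
    - [[0,0,0],[0,-6.92,0],85]
    - [[0,0,0],[0,-6.92,0],85]
    - [[0,0,0],[0,-6.92,0],85]
    - [[0,0,0],[0,-6.92,0],85]

```text
time_s: 1.98
eef_pos: [0.4938, -0.2814, 0.1211]
tcp_rot: [[0.802, -0.0, 0.597], [-0.597, -0.0, 0.802], [0.0, -1.0, -0.0]]
wrist_force: [0.2, -0.7, 0.2]
width: 0.0849
```

>>> carry_out:
  series:
    - [[0,0,0],[0,-6.92,0],85]
    - [[0,0,0],[0,-6.92,0],85]
    - [[0,0,0],[0,-6.92,0],85]
    - [[0,0,0],[0,-6.92,0],85]
    - [[0,0,0],[0,-6.92,0],85]
    - [[0,0,0],[0,-6.92,0],85]
    - [[0,0,0],[0,-6.92,0],85]
    - [[0,0,0],[0,-6.92,0],85]

```text
time_s: 2.65
eef_pos: [0.4938, -0.2814, 0.1211]
tcp_rot: [[0.947, -0.0, -0.321], [0.321, -0.0, 0.947], [-0.0, -1.0, -0.0]]
wrist_force: [0.2, 0.1, 0.3]
width: 0.0852
```

>>> carry_out:
  series:
    - [[0,0,0],[0,-6.92,0],85]
    - [[0,0,0],[0,-6.92,0],85]
    - [[0,0,0],[0,-6.92,0],85]
    - [[0,0,0],[0,-6.92,0],85]
    - [[0,0,0],[0,-6.92,0],85]
    - [[0,0,0],[0,-6.92,0],85]
    - [[0,0,0],[0,-6.92,0],85]
    - [[0,0,0],[0,-6.92,0],85]

```text
time_s: 3.32
eef_pos: [0.4938, -0.2813, 0.1211]
tcp_rot: [[0.275, -0.0, -0.962], [0.962, -0.0, 0.275], [-0.0, -1.0, 0.0]]
wrist_force: [-0.3, -0.6, -0.6]
width: 0.0855
```

>>> carry_out:
  series:
    - [[0,0,0],[0,-6.92,0],85]
    - [[0,0,0],[0,-6.92,0],85]
    - [[0,15,0],[0,0,0],85]
    - [[0,25,0],[0,0,0],85]
    - [[0,15,0],[0,0,0],85]
    - [[0,0,0],[0,0,0],85]
    - [[0,0,0],[0,0,0],85]

```text
time_s: 3.9
eef_pos: [0.4935, -0.2807, 0.0654]
tcp_rot: [[0.042, -0.002, -0.999], [0.999, 0.001, 0.042], [0.001, -1.0, 0.002]]
wrist_force: [-0.0, 0.9, 0.9]
width: 0.0848
```

```bash
python3 -c "
from h import *
o=manip.get_obs(); print(o['time_s'],np.round(o['joints'],3))
plan((.4955,-.2795,.021),177.7,3)"
```

```text
3.9 [-0.517  0.466 -0.327  0.78  -0.    -0.475]
[[0.4, 14.8, -0.7], [-0.04, -0.04, 0.01], 85],
[[0.4, 14.8, -0.7], [-0.04, -0.04, 0.01], 85],
[[0.4, 14.8, -0.6], [-0.04, -0.04, 0.01], 85],
```

>>> carry_out:
  series:
    - [[0.4,14.8,-0.7],[0,0,0],85]
    - [[0.4,14.8,-0.7],[0,0,0],85]
    - [[0.4,14.8,-0.6],[0,0,0],85]
    - [[0,0,0],[0,0,0],30]
    - [[0,0,0],[0,0,0],30]
    - [[0,0,0],[0,0,0],30]
    - [[0,0,0],[0,0,0],30]
    - [[0,0,0],[0,0,0],30]
  squeeze: 40

```text
time_s: 4.57
eef_pos: [0.4983, -0.2799, 0.0228]
tcp_rot: [[0.041, 0.003, -0.999], [0.999, -0.002, 0.041], [-0.001, -1.0, -0.003]]
wrist_force: [-0.9, -0.6, 4.5]
width: 0.0374
```

>>> carry_out:
  series:
    - [[0,0,0],[0,0,0],30]
    - [[0,0,0],[0,0,0],30]
    - [[0,0,0],[0,0,0],30]

```text
time_s: 4.82
eef_pos: [0.4983, -0.2799, 0.0229]
tcp_rot: [[0.041, 0.003, -0.999], [0.999, -0.002, 0.041], [-0.002, -1.0, -0.003]]
wrist_force: [-0.6, -0.4, 6.4]
width: 0.0375
```

>>> carry_out:
  series:
    - [[0,-15,0],[0,0,0],30]
    - [[0,-25,0],[0,0,0],30]
    - [[0,-25,0],[0,0,0],30]
    - [[0,-15,0],[0,0,0],30]
    - [[0,0,0],[0,0,0],30]
    - [[0,0,0],[0,0,0],30]

```text
time_s: 5.32
eef_pos: [0.4979, -0.2795, 0.1021]
tcp_rot: [[0.041, 0.002, -0.999], [0.999, -0.001, 0.041], [-0.001, -1.0, -0.002]]
wrist_force: [-1.4, -0.1, -0.6]
width: 0.0376
```

```bash
python3 -c "
from h import *
o=manip.get_obs(); print(o['eef_pos'],o['wrist_force'],np.round(o['joints'],3))
plan((.460,.0757,.10),166.5,14,w=30)"
```

```text
[ 0.49788161 -0.27946407  0.10205864] [-1.3855134  -0.05800599 -0.61351629] [-0.511  0.431 -0.275  0.862 -0.    -0.471]
[[25.2, 0.1, 3.7], [0.01, 0.8, -0.0], 30],
[[25.2, 0.1, 4.1], [0.01, 0.8, -0.0], 30],
[[25.1, 0.1, 4.4], [0.01, 0.8, -0.0], 30],
[[25.1, 0.1, 4.8], [0.01, 0.8, -0.0], 30],
[[25.0, 0.1, 5.1], [0.01, 0.8, -0.0], 30],
[[24.9, 0.1, 5.5], [0.01, 0.8, -0.0], 30],
[[24.8, 0.1, 5.8], [0.01, 0.8, -0.0], 30],
[[24.8, 0.1, 6.2], [0.01, 0.8, -0.0], 30],
[[24.7, 0.1, 6.5], [0.01, 0.8, -0.0], 30],
[[24.6, 0.1, 6.9], [0.01, 0.8, -0.0], 30],
[[24.5, 0.1, 7.2], [0.01, 0.8, -0.0], 30],
[[24.4, 0.1, 7.5], [0.01, 0.8, -0.0], 30],
[[24.3, 0.1, 7.9], [0.01, 0.8, -0.0], 30],
[[24.2, 0.1, 8.2], [0.01, 0.8, -0.0], 30],
```

>>> carry_out:
  series:
    - [[25,0,9],[0,0.8,0],30]
    - [[25,0,9],[0,0.8,0],30]
    - [[25,0,9],[0,0.8,0],30]
    - [[25,0,9],[0,0.8,0],30]
    - [[25,0,8],[0,0.8,0],30]
    - [[25,0,8],[0,0.8,0],30]
    - [[25,0,8],[0,0.8,0],30]
    - [[25,0,8],[0,0.8,0],30]

```text
time_s: 5.98
eef_pos: [0.4454, -0.0726, 0.0996]
tcp_rot: [[0.153, -0.003, -0.988], [0.988, 0.001, 0.153], [0.0, -1.0, 0.003]]
wrist_force: [-0.4, 0.6, -1.3]
width: 0.0371
```

>>> carry_out:
  series:
    - [[25,0,4],[0,0.8,0],30]
    - [[25,0,4],[0,0.8,0],30]
    - [[25,0,4],[0,0.8,0],30]
    - [[25,0,2],[0,0.8,0],30]
    - [[24,0,2],[0,0.8,0],30]
    - [[20,0,2],[0,0.8,0],30]
    - [[0,0,0],[0,0,0],30]
    - [[0,0,0],[0,0,0],30]

```text
time_s: 6.65
eef_pos: [0.4551, 0.0713, 0.0998]
tcp_rot: [[0.232, -0.003, -0.973], [0.973, -0.001, 0.232], [-0.001, -1.0, 0.002]]
wrist_force: [0.2, -0.6, -1.5]
width: 0.0375
```

```bash
python3 -c "
from h import *
o=manip.get_obs(); print(o['eef_pos'],o['wrist_force'],np.round(o['joints'],3))
plan((.460,.0757,.052),166.5,3,w=30)
c=snap('top','t2.png'); s=snap('scene','s2.png')
a=cv2.resize(c['frame'][180:310,250:350],None,fx=4,fy=4,interpolation=2)[:,:,::-1]
b=cv2.resize(s['frame'][170:320,240:370],None,fx=3,fy=3,interpolation=2)[:,:,::-1]
a=a[:520];b=cv2.copyMakeBorder(b,0,70,0,0,0);cv2.imwrite('pics/c2.png',np.hstack([a,b]))
"
```

```text
[0.45514583 0.07132091 0.09980878] [ 0.19212991 -0.57705476 -1.50825296] [ 0.156  0.271 -0.539  0.764 -0.     0.389]
[[1.8, 15.9, -1.3], [-0.05, 0.04, -0.03], 30],
[[1.8, 15.9, -1.3], [-0.05, 0.04, -0.03], 30],
[[1.8, 15.9, -1.2], [-0.05, 0.04, -0.03], 30],
```

View pics/c2.png

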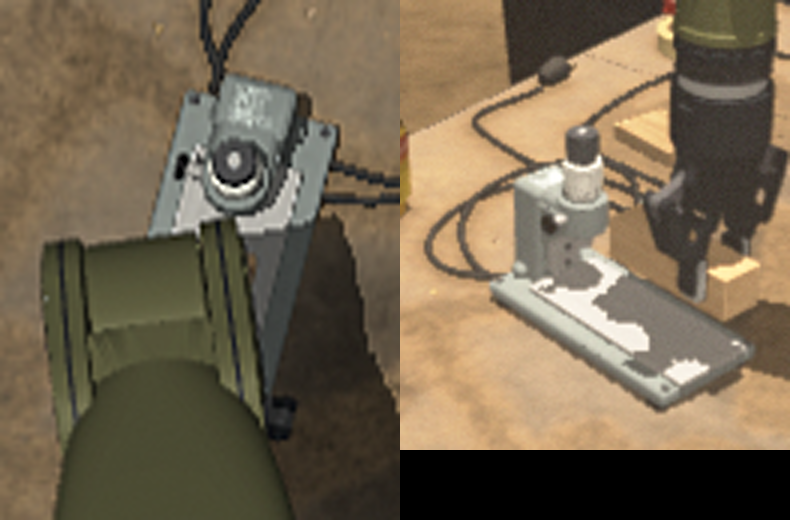

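>>> carry_out:
  series:
    - [[1.8,15.9,-1.3],[0,0,0],30]
    - [[1.8,15.9,-1.3],[0,0,0],30]
    - [[1.8,14,-1.2],[0,0,0],30]
    - [[0,0,0],[0,0,0],30]
    - [[0,0,0],[0,0,0],30]

```text
time_s: 7.17
eef_pos: [0.46, 0.074, 0.0546]
tcp_rot: [[0.235, -0.003, -0.972], [0.972, -0.001, 0.235], [-0.001, -1.0, 0.003]]
wrist_force: [0.3, -0.3, -0.6]
width: 0.0375
```

>>> carry_out:
  series:
    - [[0,1.5,0],[0,0,0],30]
    - [[0,1.5,0],[0,0,0],30]
    - [[0,0,0],[0,0,0],30]
    - [[0,0,0],[0,0,0],30]

```text
time_s: 7.5
eef_pos: [0.4615, 0.075, 0.0528]
tcp_rot: [[0.234, 0.001, -0.972], [0.972, 0.0, 0.234], [0.0, -1.0, -0.001]]
wrist_force: [-0.3, 0.9, -0.5]
width: 0.0372
```

>>> carry_out:
  series:
    - [[0,1,0],[0,0,0],30]
    - [[0,0,0],[0,0,0],30]
    - [[0,0,0],[0,0,0],30]

```text
time_s: 7.75
eef_pos: [0.4612, 0.0751, 0.0514]
tcp_rot: [[0.234, 0.0, -0.972], [0.972, 0.0, 0.234], [0.0, -1.0, -0.0]]
wrist_force: [0.2, -0.0, -0.6]
width: 0.0374
```

>>> carry_out:
  series:
    - [[0,1.5,0],[0,0,0],30]
    - [[0,0,0],[0,0,0],30]
    - [[0,0,0],[0,0,0],30]

```text
time_s: 8.0
eef_pos: [0.4611, 0.0751, 0.0497]
tcp_rot: [[0.234, -0.0, -0.972], [0.972, -0.0, 0.234], [-0.0, -1.0, 0.0]]
wrist_force: [0.0, -0.1, -1.0]
width: 0.0377
```

>>> carry_out:
  series:
    - [[0,1,0],[0,0,0],30]
    - [[0,0,0],[0,0,0],30]
    - [[0,0,0],[0,0,0],30]

```text
time_s: 8.25
eef_pos: [0.4613, 0.0751, 0.0489]
tcp_rot: [[0.234, 0.0, -0.972], [0.972, 0.0, 0.234], [0.0, -1.0, -0.0]]
wrist_force: [0.9, -0.2, 0.6]
width: 0.0373
```

>>> carry_out:
  series:
    - [[0,0,-6],[0,0,0],30]
    - [[0,0,-8],[0,0,0],30]
    - [[0,0,-8],[0,0,0],30]
    - [[0,0,-5],[0,0,0],30]
    - [[0,0,0],[0,0,0],30]

```text
time_s: 8.67
eef_pos: [0.4896, 0.0686, 0.0489]
tcp_rot: [[0.235, 0.002, -0.972], [0.972, 0.0, 0.235], [0.001, -1.0, -0.002]]
wrist_force: [-0.2, 0.5, 0.0]
width: 0.0374
```

>>> carry_out:
  series:
    - [[0,0,-5],[0,0,0],30]
    - [[0,0,-5],[0,0,0],30]
    - [[0,0,-5],[0,0,0],30]
    - [[0,0,-3],[0,0,0],30]
    - [[0,0,0],[0,0,0],30]

```text
time_s: 9.08
eef_pos: [0.506, 0.0644, 0.0488]
tcp_rot: [[0.234, 0.001, -0.972], [0.972, -0.0, 0.234], [0.0, -1.0, -0.001]]
wrist_force: [0.8, -0.0, 1.0]
width: 0.0373
```

>>> carry_out:
  series:
    - [[0,0,-2.5],[0,0,0],30]
    - [[0,0,-2.5],[0,0,0],30]
    - [[0,0,-2],[0,0,0],30]
    - [[0,0,0],[0,0,0],30]

```text
time_s: 9.42
eef_pos: [0.5118, 0.0629, 0.0488]
tcp_rot: [[0.234, -0.0, -0.972], [0.972, -0.0, 0.234], [-0.0, -1.0, 0.0]]
wrist_force: [-1.8, 0.6, 3.2]
width: 0.0374
```

>>> carry_out:
  series:
    - [[0,0,-1],[0,0,0],30]
    - [[0,0,-1],[0,0,0],30]
    - [[0,0,0],[0,0,0],30]

```text
time_s: 9.67
eef_pos: [0.5129, 0.0626, 0.0488]
tcp_rot: [[0.234, -0.001, -0.972], [0.972, 0.0, 0.234], [-0.0, -1.0, 0.001]]
wrist_force: [-3.0, 0.6, 3.6]
width: 0.0376
```

>>> carry_out:
  series:
    - [[0,0,-1],[0,0,0],30]
    - [[0,0,0],[0,0,0],30]
    - [[0,0,0],[0,0,0],30]

```text
time_s: 9.92
eef_pos: [0.5141, 0.0623, 0.0488]
tcp_rot: [[0.234, -0.001, -0.972], [0.972, 0.0, 0.234], [-0.0, -1.0, 0.001]]
wrist_force: [-3.5, 1.1, 6.0]
width: 0.0371
```

>>> carry_out:
  series:
    - [[0,-0.3,-1],[0,0,0],30]
    - [[0,0,-1],[0,0,0],30]
    - [[0,0,0],[0,0,0],30]

```text
time_s: 10.17
eef_pos: [0.5175, 0.0616, 0.0489]
tcp_rot: [[0.234, 0.001, -0.972], [0.972, -0.0, 0.234], [-0.0, -1.0, -0.001]]
wrist_force: [-0.1, 0.5, -1.4]
width: 0.0377
```

>>> carry_out:
  series:
    - [[0,0,-1],[0,0,0],30]
    - [[0,0,0],[0,0,0],30]
    - [[0,0,0],[0,0,0],30]

```text
time_s: 10.42
eef_pos: [0.5181, 0.0614, 0.049]
tcp_rot: [[0.234, 0.001, -0.972], [0.972, -0.0, 0.234], [-0.0, -1.0, -0.001]]
wrist_force: [-0.4, 0.6, -1.2]
width: 0.0373
```

>>> carry_out:
  series:
    - [[0,0,-1],[0,0,0],30]
    - [[0,0,0],[0,0,0],30]
    - [[0,0,0],[0,0,0],30]

```text
time_s: 10.67
eef_pos: [0.5187, 0.0612, 0.0491]
tcp_rot: [[0.234, 0.0, -0.972], [0.972, -0.0, 0.234], [-0.0, -1.0, -0.0]]
wrist_force: [0.1, 0.1, -0.4]
width: 0.0371
```

>>> carry_out:
  series:
    - [[0,0,-1],[0,0,0],30]
    - [[0,0,0],[0,0,0],30]
    - [[0,0,0],[0,0,0],30]

```text
time_s: 10.92
eef_pos: [0.5195, 0.061, 0.0491]
tcp_rot: [[0.234, -0.0, -0.972], [0.972, 0.0, 0.234], [-0.0, -1.0, 0.0]]
wrist_force: [-0.8, -0.2, 0.4]
width: 0.0376
```

>>> carry_out:
  series:
    - [[0,0,-1],[0,0,0],30]
    - [[0,0,0],[0,0,0],30]
    - [[0,0,0],[0,0,0],30]

```text
time_s: 11.17
eef_pos: [0.5195, 0.061, 0.0489]
tcp_rot: [[0.234, -0.002, -0.972], [0.972, 0.0, 0.234], [-0.0, -1.0, 0.002]]
wrist_force: [-4.5, 1.2, 2.6]
width: 0.0376
```

>>> carry_out:
  series:
    - [[0,0,-0.7],[0,0,0],30]
    - [[0,0,0],[0,0,0],30]
    - [[0,0,0],[0,0,0],30]

```text
time_s: 11.42
eef_pos: [0.5195, 0.061, 0.0489]
tcp_rot: [[0.234, -0.003, -0.972], [0.972, 0.001, 0.234], [-0.0, -1.0, 0.003]]
wrist_force: [-6.4, 2.8, 2.9]
width: 0.0379
```

>>> carry_out:
  series:
    - [[0,0,0],[0,0,0],50]
    - [[0,0,0],[0,0,0],58]
    - [[0,0,0],[0,0,0],58]
    - [[0,0,0],[0,0,0],58]

```text
time_s: 11.75
eef_pos: [0.5222, 0.0606, 0.0493]
tcp_rot: [[0.234, 0.002, -0.972], [0.972, -0.0, 0.234], [0.0, -1.0, -0.002]]
wrist_force: [0.4, 0.2, 0.2]
width: 0.0585
```

```bash
python3 -c "
from h import *
o=manip.get_obs(); print(o['eef_pos'],o['wrist_force'],np.round(o['joints'],3))"
```

```text
[0.52223863 0.06056062 0.049332  ] [0.3964624  0.23420168 0.17381816] [ 0.116  0.423 -0.458  0.689 -0.     0.352]
```

>>> carry_out:
  series:
    - [[0,-10,0],[0,0,0],65]
    - [[0,-30,0],[0,0,0],85]
    - [[0,-40,0],[0,0,0],85]
    - [[0,-40,0],[0,0,0],85]
    - [[0,-40,0],[0,0,0],85]
    - [[0,-30,0],[0,-6,0],85]
    - [[0,-10,0],[0,-7,0],85]
    - [[0,0,0],[0,-7,0],85]

```text
time_s: 12.42
eef_pos: [0.5238, 0.0608, 0.2544]
tcp_rot: [[-0.119, 0.009, -0.993], [0.993, 0.001, -0.119], [-0.0, -1.0, -0.009]]
wrist_force: [-0.8, -0.3, 0.3]
width: 0.0848
```

>>> carry_out:
  series:
    - [[0,0,0],[0,-7,0],85]
    - [[0,0,0],[0,-7,0],85]
    - [[0,0,0],[0,-7,0],85]
    - [[0,0,0],[0,-7,0],85]
    - [[0,0,0],[0,-7,0],85]
    - [[0,0,0],[0,-7,0],85]
    - [[0,0,0],[0,-7,0],85]
    - [[0,0,0],[0,-7,0],85]

```text
time_s: 13.08
eef_pos: [0.5213, 0.0606, 0.25]
tcp_rot: [[-0.89, 0.001, -0.457], [0.457, -0.0, -0.89], [-0.001, -1.0, -0.0]]
wrist_force: [0.2, 0.3, -0.1]
width: 0.0848
```

>>> carry_out:
  series:
    - [[0,0,0],[0,-7,0],85]
    - [[0,0,0],[0,-7,0],85]
    - [[0,0,0],[0,-7,0],85]
    - [[0,0,0],[0,-7,0],85]
    - [[0,0,0],[0,-7,0],85]
    - [[0,0,0],[0,-7,0],85]
    - [[0,0,0],[0,-7,0],85]
    - [[0,0,0],[0,-7,0],85]

```text
time_s: 13.75
eef_pos: [0.5213, 0.0606, 0.25]
tcp_rot: [[-0.876, 0.001, 0.482], [-0.482, -0.0, -0.876], [-0.001, -1.0, 0.0]]
wrist_force: [0.4, -0.0, -0.0]
width: 0.0847
```

```bash
python3 -c "
from h import *
o=manip.get_obs(); print(o['time_s'],o['eef_pos'],o['ft_torque'],np.round(o['joints'],3))
plan((.594,.043,.25),-38,6)"
```

```text
13.75 [0.52128668 0.0605634  0.24997562] [-0.00319984 -0.02694887 -0.00824328] [ 0.116  0.257 -0.13   1.183 -0.    -1.958]
[[-9.2, 0.0, 8.4], [-0.01, -3.86, -0.01], 85],
[[-8.6, 0.0, 9.0], [-0.01, -3.86, -0.01], 85],
[[-8.0, 0.0, 9.6], [-0.01, -3.86, -0.01], 85],
[[-7.3, 0.0, 10.1], [-0.01, -3.86, -0.01], 85],
[[-6.6, -0.0, 10.6], [-0.01, -3.86, -0.01], 85],
[[-5.9, -0.0, 11.0], [-0.01, -3.86, -0.01], 85],
```

>>> carry_out:
  series:
    - [[-9.2,0,8.4],[0,-3.86,0],85]
    - [[-8.6,0,9],[0,-3.86,0],85]
    - [[-8,0,9.6],[0,-3.86,0],85]
    - [[-7.3,0,10.1],[0,-3.86,0],85]
    - [[-6.6,0,10.6],[0,-3.86,0],85]
    - [[-5.9,0,11],[0,-3.86,0],85]
    - [[0,0,0],[0,0,0],85]
    - [[0,0,0],[0,0,0],85]

```text
time_s: 14.42
eef_pos: [0.5939, 0.0424, 0.2494]
tcp_rot: [[-0.622, 0.0, 0.783], [-0.783, 0.0, -0.622], [-0.0, -1.0, -0.0]]
wrist_force: [0.3, -0.9, -0.3]
width: 0.0851
```

```bash
python3 -c "
from h import *
o=manip.get_obs(); print(o['eef_pos'],np.round(o['joints'],3))
w=snap('wrist','w3.png'); s=snap('scene','s3.png'); t=snap('top','t3.png')
b=cv2.resize(s['frame'][170:320,240:370],None,fx=3,fy=3,interpolation=2)[:,:,::-1]
t=cv2.resize(t['frame'][180:310,250:350],None,fx=3.4615,fy=3.4615,interpolation=2)[:,:,::-1]
cv2.imwrite('pics/c3.png',np.hstack([b,t[:450]])); print(proj(w,(.594,.043,.171)))
"
```

```text
[0.59390949 0.04237267 0.24939686] [ 0.071  0.381  0.05   1.24   0.    -2.399]
(np.float64(322.48980465490945), np.float64(259.6308855860482))
```

View pics/w3.png

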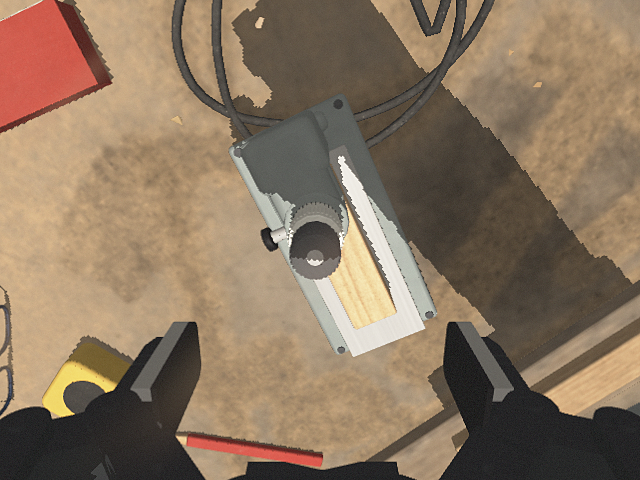

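View pics/c3.png

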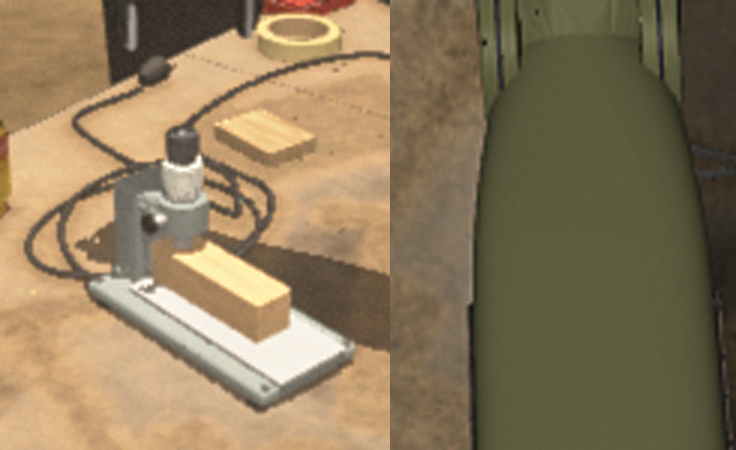

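```bash
python3 -c "
from h import *
w=load('w3'); g=cv2.cvtColor(w['frame'],cv2.COLOR_RGB2GRAY)
r=g[245:272,300:335]; m=(r>140).astype(np.uint8); n,l,st,ce=cv2.connectedComponentsWithStats(m); print(st,ce+[300,245])
for uv in((316,257),(316,262)): print(onz(w,*uv,.171))
C=np.array([.5525,.0535]);a=np.radians(-13.5);d=np.array([np.cos(a),np.sin(a)]);nn=np.array([-d[1],d[0]])
for u,v,z in((352,356,.026),(424,328,.026),(355,328,.064),(397,315,.064)):
    q=onz(w,u,v,z)[:2]-C; print((q@d*1000).round(1),(q@nn*1000).round(1))
cv2.imwrite('pics/c4.png',cv2.resize(w['frame'][190:300,260:400],None,fx=5,fy=5,interpolation=2)[:,:,::-1])
"
```

```text
[[  0   0  35  27 871]
 [  6  13  18   8  74]] [[317.23765786 257.66475316]
 [314.2027027  261.94594595]]
[0.59722876 0.04471501 0.171     ]
[0.595058   0.04645506 0.171     ]
-111.3 39.9
-111.8 -33.0
-62.8 18.6
-66.2 -17.5
```

View pics/c4.png

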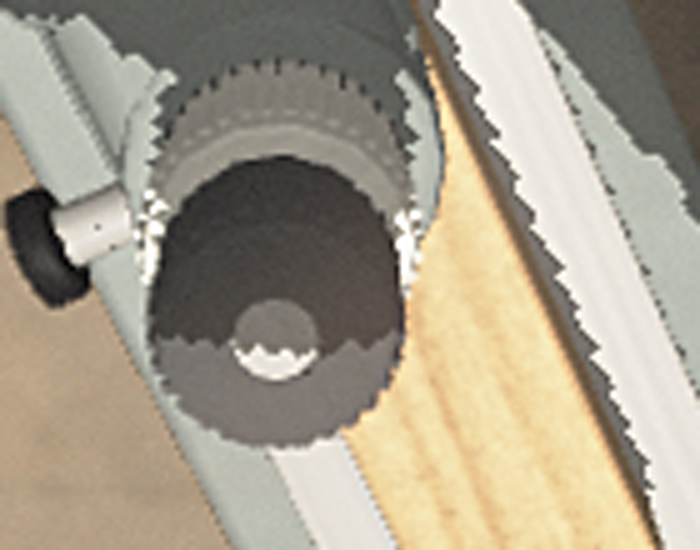

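```bash
python3 -c "
from h import *
plan((.597,.0447,.165),-38,5)"
```

```text
[[-0.8, 16.9, 0.4], [0.0, -0.08, 0.0], 85],
[[-0.8, 16.9, 0.4], [0.0, -0.08, 0.0], 85],
[[-0.8, 16.9, 0.4], [0.0, -0.08, 0.0], 85],
[[-0.8, 16.9, 0.4], [0.0, -0.08, 0.0], 85],
[[-0.8, 16.9, 0.4], [0.0, -0.08, 0.0], 85],
```

>>> carry_out:
  series:
    - [[-0.8,17,0.4],[0,0,0],85]
    - [[-0.8,17,0.4],[0,0,0],85]
    - [[-0.8,17,0.4],[0,0,0],60]
    - [[-0.8,17,0.4],[0,0,0],50]
    - [[-0.8,17,0.4],[0,0,0],40]
    - [[0,0,0],[0,0,0],40]
    - [[0,0,0],[0,0,0],40]
  squeeze: 20

```text
time_s: 15.15
eef_pos: [0.5965, 0.0445, 0.1637]
tcp_rot: [[-0.621, -0.002, 0.784], [-0.784, -0.0, -0.621], [0.002, -1.0, -0.002]]
wrist_force: [-0.6, 0.4, -0.1]
width: 0.0403
```

```bash
python3 -c "
from h import *
o=manip.get_obs(); print(o['eef_pos'],o['ft_torque'],np.round(o['wrist_force'],2),o['width'])
w=snap('wrist','w5.png'); print(proj(w,(.597,.0447,.171)))
"
```

```text
[0.59647668 0.04454666 0.16369787] [ 0.00805156 -0.01858225 -0.0103015 ] [-0.62  0.45 -0.06] 0.04025373739205155
(np.float64(323.21332491210455), np.float64(354.7163724887184))
```

View pics/w5.png

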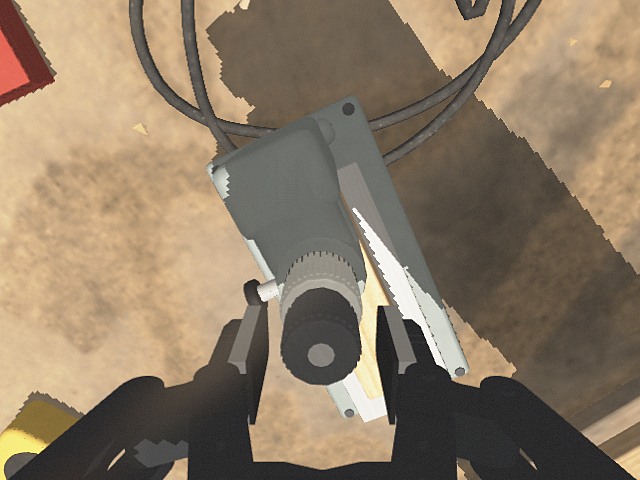

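>>> carry_out:
  series:
    - [[0,0,0],[0,0,0],30]
    - [[0,0,0],[0,0,0],22]
    - [[0,0,0],[0,0,0],20]
    - [[0,0,0],[0,0,0],20]
    - [[0,0,0],[0,0,0],20]
  squeeze: 20

```text
time_s: 15.62
eef_pos: [0.5985, 0.0442, 0.1657]
tcp_rot: [[-0.621, 0.002, 0.784], [-0.784, -0.0, -0.621], [-0.001, -1.0, 0.002]]
wrist_force: [-2.1, -2.4, 6.8]
width: 0.0249
```

```bash
cat >st.py <<'E'
from h import *
o=manip.get_obs(); R=np.array(o['tcp_rot']); print(round(o['time_s'],2),'tool F xyz',(R.T@np.array(o['wrist_force'])).round(1),'Mz',round(o['ft_torque'][2],3),'q6',round(o['joints'][5],3),'p',np.round(o['eef_pos'],4),'w',round(o['width'],4))
E
python3 st.py
```

```text
15.62 tool F xyz [ 3.2 -6.8 -0.1] Mz -0.018 q6 -2.398 p [0.5985 0.0442 0.1657] w 0.0249
```

>>> carry_out:
  series:
    - [[0.4,-0.3,0],[0,0,0],15]
    - [[0,0,0],[0,0,0],15]
    - [[0,0,0],[0,0,0],15]
  squeeze: 70

```text
time_s: 15.87
eef_pos: [0.5985, 0.0441, 0.166]
tcp_rot: [[-0.621, 0.003, 0.784], [-0.784, 0.0, -0.621], [-0.002, -1.0, 0.002]]
wrist_force: [-1.1, -0.7, 6.4]
width: 0.0236
```

```bash
python3 st.py
```

```text
15.87 tool F xyz [ 1.2 -6.4 -0.4] Mz -0.051 q6 -2.398 p [0.5985 0.0441 0.166 ] w 0.0236
```

>>> carry_out:
  series:
    - [[0,0.1,0],[0,4,0],15]
    - [[0,0.1,0],[0,5,0],15]
    - [[0,0.1,0],[0,5,0],15]
    - [[0,0.1,0],[0,5,0],15]

```text
time_s: 16.2
eef_pos: [0.5983, 0.0439, 0.1657]
tcp_rot: [[-0.844, 0.003, 0.536], [-0.536, -0.0, -0.844], [-0.002, -1.0, 0.002]]
wrist_force: [-1.5, -0.8, 7.7]
width: 0.0234
```

```bash
python3 st.py
```

```text
16.2 tool F xyz [ 1.7 -7.7 -0.1] Mz 0.294 q6 -2.063 p [0.5983 0.0439 0.1657] w 0.0234
```

>>> carry_out:
  series:
    - [[0,0.1,0],[0,5,0],15]
    - [[0,0.1,0],[0,5,0],15]
    - [[0,0.1,0],[0,5,0],15]
    - [[0,0.1,0],[0,5,0],15]

```text
time_s: 16.53
eef_pos: [0.5981, 0.0438, 0.1652]
tcp_rot: [[-0.977, 0.002, 0.215], [-0.215, -0.001, -0.977], [-0.002, -1.0, 0.001]]
wrist_force: [-1.0, -0.9, 7.6]
width: 0.0235
```

```bash
python3 st.py
```

```text
16.53 tool F xyz [ 1.1 -7.6  0.7] Mz 0.261 q6 -1.714 p [0.5981 0.0438 0.1652] w 0.0235
```

>>> carry_out:
  series:
    - [[0,0.1,0],[0,4,0],15]
    - [[0,0.1,0],[0,4,0],15]
    - [[0,0.1,0],[0,4,0],15]

```text
time_s: 16.78
eef_pos: [0.598, 0.0438, 0.1649]
tcp_rot: [[-1.0, 0.002, 0.008], [-0.008, -0.001, -1.0], [-0.002, -1.0, 0.001]]
wrist_force: [-1.6, -1.7, 7.5]
width: 0.0235
```

```bash
python3 st.py
```

```text
16.78 tool F xyz [ 1.6 -7.5  1.7] Mz 0.224 q6 -1.505 p [0.598  0.0438 0.1649] w 0.0235
```

>>> carry_out:
  series:
    - [[0,0.1,0],[0,4,0],15]
    - [[0,0.1,0],[0,4,0],15]
    - [[0,0.1,0],[0,4,0],15]

```text
time_s: 17.03
eef_pos: [0.5979, 0.0438, 0.1647]
tcp_rot: [[-0.98, 0.002, -0.2], [0.2, -0.0, -0.98], [-0.002, -1.0, 0.0]]
wrist_force: [-2.0, -1.0, 7.9]
width: 0.0233
```

```bash
python3 st.py
```

```text
17.03 tool F xyz [ 1.7 -7.9  1.4] Mz 0.158 q6 -1.296 p [0.5979 0.0438 0.1647] w 0.0233
```

>>> carry_out:
  series:
    - [[0,0.1,0],[0,4,0],15]
    - [[0,0.1,0],[0,4,0],15]
    - [[0,0.1,0],[0,4,0],15]

```text
time_s: 17.28
eef_pos: [0.5978, 0.0438, 0.1644]
tcp_rot: [[-0.917, 0.002, -0.399], [0.399, -0.0, -0.917], [-0.002, -1.0, -0.0]]
wrist_force: [-2.7, -1.2, 9.0]
width: 0.0235
```

```bash
python3 st.py
```

```text
17.28 tool F xyz [ 2.  -9.   2.2] Mz 0.306 q6 -1.087 p [0.5978 0.0438 0.1644] w 0.0235
```

>>> carry_out:
  series:
    - [[0,0.1,0],[0,4,0],15]
    - [[0,0.1,0],[0,4,0],15]
    - [[0,0.1,0],[0,4,0],15]

```text
time_s: 17.53
eef_pos: [0.5978, 0.0439, 0.1643]
tcp_rot: [[-0.814, 0.002, -0.581], [0.581, -0.0, -0.814], [-0.002, -1.0, -0.001]]
wrist_force: [-3.8, -2.1, 9.9]
width: 0.0232
```

```bash
python3 st.py
```

```text
17.53 tool F xyz [ 1.9 -9.9  3.9] Mz 0.301 q6 -0.877 p [0.5978 0.0439 0.1643] w 0.0232
```

>>> carry_out:
  series:
    - [[0,0.1,0],[0,4,0],15]
    - [[0,0.1,0],[0,4,0],15]

```text
time_s: 17.7
eef_pos: [0.5978, 0.044, 0.1643]
tcp_rot: [[-0.724, 0.002, -0.689], [0.689, -0.0, -0.724], [-0.001, -1.0, -0.001]]
wrist_force: [-4.2, -0.0, 9.6]
width: 0.0235
```

```bash
python3 st.py
```

```text
17.7 tool F xyz [ 3.  -9.6  2.9] Mz -0.104 q6 -0.737 p [0.5978 0.044  0.1643] w 0.0235
```

>>> carry_out:
  series:
    - [[0,0.1,0],[0,4,0],15]
    - [[0,0.1,0],[0,4,0],15]

```text
time_s: 17.87
eef_pos: [0.5979, 0.044, 0.1642]
tcp_rot: [[-0.621, 0.002, -0.784], [0.784, 0.0, -0.621], [-0.001, -1.0, -0.002]]
wrist_force: [-4.7, -1.1, 11.3]
width: 0.0235
```

```bash
python3 st.py
```

```text
17.87 tool F xyz [  2.  -11.3   4.4] Mz -0.004 q6 -0.597 p [0.5979 0.044  0.1642] w 0.0235
```

>>> carry_out:
  series:
    - [[0,0.1,0],[0,4,0],15]
    - [[0,0.1,0],[0,4,0],15]

```text
time_s: 18.03
eef_pos: [0.5979, 0.044, 0.1642]
tcp_rot: [[-0.507, 0.002, -0.862], [0.862, -0.0, -0.507], [-0.001, -1.0, -0.002]]
wrist_force: [-4.1, -0.6, 12.3]
width: 0.0236
```

```bash
python3 st.py
```

```text
18.03 tool F xyz [  1.5 -12.3   3.8] Mz 0.289 q6 -0.458 p [0.5979 0.044  0.1642] w 0.0236
```

>>> carry_out:
  series:
    - [[0,-0.2,0],[0,3,0],15]
    - [[0,-0.2,0],[0,3,0],15]

```text
time_s: 18.2
eef_pos: [0.5977, 0.044, 0.1643]
tcp_rot: [[-0.415, 0.002, -0.91], [0.91, -0.0, -0.415], [-0.001, -1.0, -0.001]]
wrist_force: [-3.5, -1.3, 8.2]
width: 0.0232
```

```bash
python3 st.py
```

```text
18.2 tool F xyz [ 0.3 -8.2  3.8] Mz 0.253 q6 -0.354 p [0.5977 0.044  0.1643] w 0.0232
```

>>> carry_out:
  series:
    - [[0,0,0],[0,2.5,0],15]
    - [[0,0,0],[0,2.5,0],15]

```text
time_s: 18.37
eef_pos: [0.5977, 0.044, 0.1643]
tcp_rot: [[-0.334, 0.002, -0.943], [0.943, -0.0, -0.334], [-0.001, -1.0, -0.002]]
wrist_force: [-3.3, -1.2, 10.0]
width: 0.0239
```

```bash
python3 st.py
```

```text
18.37 tool F xyz [ -0.1 -10.    3.5] Mz -0.023 q6 -0.267 p [0.5977 0.044  0.1643] w 0.0239
```

>>> carry_out:
  series:
    - [[0,0,0],[0,1,0],15]
    - [[0,0,0],[0,0,0],15]
    - [[0,0,0],[0,0,0],15]

```text
time_s: 18.62
eef_pos: [0.5977, 0.044, 0.1643]
tcp_rot: [[-0.319, 0.002, -0.948], [0.948, 0.0, -0.319], [-0.0, -1.0, -0.002]]
wrist_force: [-3.2, -1.3, 9.5]
width: 0.0235
```

```bash
python3 st.py
```

```text
18.62 tool F xyz [-0.2 -9.5  3.4] Mz -0.107 q6 -0.251 p [0.5977 0.044  0.1643] w 0.0235
```

>>> carry_out:
  series:
    - [[0,0,0],[0,0,0],15]

```text
time_s: 18.7
eef_pos: [0.5977, 0.044, 0.1643]
tcp_rot: [[-0.319, 0.002, -0.948], [0.948, 0.0, -0.319], [-0.0, -1.0, -0.002]]
wrist_force: [-4.9, -1.0, 10.5]
width: 0.0233
```

```bash
python3 st.py
```

```text
18.7 tool F xyz [  0.6 -10.5   5. ] Mz -0.114 q6 -0.251 p [0.5977 0.044  0.1643] w 0.0233
```

>>> carry_out:
  series:
    - [[0,0,0],[0,0,0],40]
    - [[0,0,0],[0,0,0],55]
    - [[0,0,0],[0,0,0],65]
    - [[0,0,0],[0,0,0],65]
    - [[0,-20,0],[0,0,0],75]
    - [[0,-35,0],[0,0,0],85]
    - [[0,-35,0],[0,0,0],85]
    - [[0,-20,0],[0,0,0],85]

```text
time_s: 19.37
eef_pos: [0.5987, 0.0442, 0.2756]
tcp_rot: [[-0.319, 0.004, -0.948], [0.948, 0.0, -0.319], [-0.001, -1.0, -0.004]]
wrist_force: [0.6, -0.0, -0.5]
width: 0.085
```

>>> carry_out:
  series:
    - [[0,0,25],[0,0,0],85]
    - [[0,0,25],[0,0,0],85]
    - [[0,0,10],[0,0,0],85]
    - [[0,0,0],[0,0,0],85]
    - [[0,0,0],[0,0,0],85]

```text
time_s: 19.78
eef_pos: [0.541, 0.0249, 0.2722]
tcp_rot: [[-0.319, 0.001, -0.948], [0.948, 0.0, -0.319], [0.0, -1.0, -0.001]]
wrist_force: [0.1, -0.1, -0.4]
width: 0.0849
```

```bash
python3 st.py; python3 -c "
from h import *
s=snap('scene','s6.png'); s0=load('s3')
f=lambda s:cv2.resize(s['frame'][190:320,240:370],None,fx=3,fy=3,interpolation=2)[:,:,::-1]
cv2.imwrite('pics/c6.png',np.hstack([f(s0),f(s)]))
"
```

```text
19.78 tool F xyz [-0.1  0.4 -0.1] Mz -0.005 q6 -0.279 p [0.541  0.0249 0.2722] w 0.0849
```

View pics/c6.png

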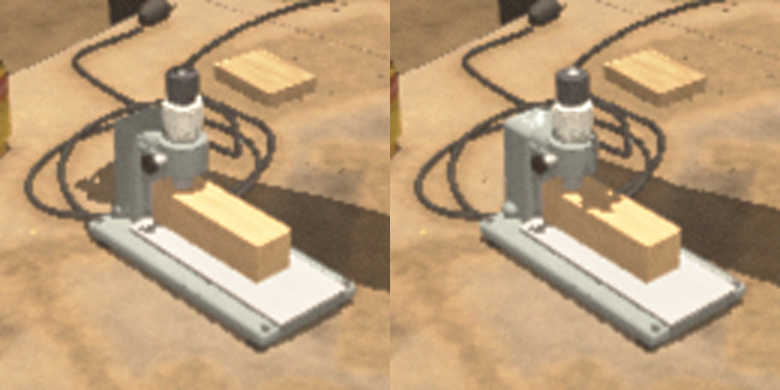

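The view shows the gauge and batten unmoved (batten end at about (660,275) in the crop, the same offset as before) and the spindle down. Nothing touches the scene, so I'm handing in.

```bash
python3 -c "
from bench import manip
print(manip.sign_off())"
```

```text
the job is handed in; nothing more can be done
None
```

The batten is lying on the plate against the back stop, held by the spindle after two ratchet clicks. I let go and handed the job in at about 20 s.

- **Sliding home:** The batten stopped moving as the push force rose to about 7 N, so it was home. Part-way in, the pads pressed it down by about 6 N and it dragged on the plate. I lifted 0.3 mm and it slid freely again.
- **Ratchet:** The wrist torque dropped from about +0.3 N m to -0.10 at the first click. It dropped from +0.25 to -0.02 at the second, about 30° further on. Held still after that it read -0.11 N m, which fits the stated range after a click.
- **Last checks:** The force on the arm after release was about zero. In the scene camera, the batten and micrometer had not visibly moved during the tightening, and the offcut in that view was in place. I did not check the pencil and tape again at the end, but the arm did not go near them.
- **Disagreement:** The top and wrist cameras differed by 3 to 4 mm on where the knob and plate lie sideways. I used the wrist camera, which agreed with the arm's position. By that view the batten may sit 2 to 3 mm off the middle, within the 8 mm allowed.
- **Not measured:** I could not read the spindle force on the batten. That it bears properly is inferred from the two clicks.

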